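# Restock the lockable tub rack in the laundry room

### The arm

A 6-joint arm with a two-finger parallel gripper is mounted at the origin on the work surface. World frame = base frame: x ahead of the robot, y to its left, z up, the work surface at z = 0. Lengths are in m, angles in rad, forces in N, time in s.
With the tool pointing down it reaches from about 0.375 to 0.9 m from the base axis. Payload 3.1 kg.
Tool frame: the origin (TCP) lies midway between the tips of the shut fingers; the grasp point (between the pads) lies 19 mm behind it; z points along the fingers, y is the line along which they close (so a half turn about z gives the same grasp; the last joint's range is limited). The gripper opens to 85 mm and grips with 20 to 120 N. Pads are 22 mm wide; open, the fingers measure 114 mm over their backs; the gripper's body (76 mm by 85 mm) begins 54 mm behind the grasp point. The pads swing forward as they close: fully open they stand 13 mm farther back than shut.
Start: joints at [-1.363, 0.527, 1.433, -0, 1.181, -0.178], TCP at [0.235, -0.579, 0.231] pointing down, gripper open.
Joint ranges: [-3.08, 3.08], [-0.75, 2.2], [0.22, 2.44], [-1.43, 4.57], [0, 2.65], [-2.85, 2.85]. Speed limits (rad/s): [2.79, 2.79, 3.14, 3.14, 3.14, 3.14].

### API

Orientations are given as a unit quaternion [x, y, z, w].
In Python, from station import manip gives the robot as it stands.
- The arm moves only by the tool step_arm, never from a script. Its argument "targets" is text: rows parted by semicolons, each of 4 numbers parted by spaces: the shift along the tool's x, y, z in mm, then the turn about the tool's z in degrees. A call has 1 to 12 rows; each row is the pose to reach, as a shift and turn from the pose commanded when the call began, along the tool's axes at that moment; what a row does not reach only later rows make up. A row lasts 1/10 s, in which the tool goes at most 50 mm and 8.59 degrees, less where a joint would pass 70% of its speed; a pose out of reach is approached as far as the arm can. A call with a gripper value outside its range is refused whole. "gripper" is the closure, from 0 (fully open) to 1 (shut), set as the call begins (left out, the last holds). The fingers move at their own pace and stop on an object; "squeeze" is the grip in N (left out, the last holds). Time passes only in rows, so rows that repeat a pose let the fingers close. It gives the time, the measured TCP pose, the force, the opening and the grip force at its end, in the units of the state.
- manip.sense(): the state, without advancing time (a new reading comes with each control period).
- manip.snapshot(name): name is "scene" or "top" or "wrist"; returns the picture (384x512x3 uint8, red, green, blue); there is no depth.
- manip.get_calibration(name): a dict with "fov_y" (degrees; the focal length in pixels is half the picture's height over the tangent of half this angle, whatever the lens; pixels are square), "cx", "cy" (the principal point, pixels), "extrinsics" (4x4, takes a point from camera to world coordinates); the wrist camera has in their place "tool_from_camera" (4x4, takes a point from camera to tool coordinates, whose origin is the TCP and whose axes are the flange's). Camera axes: x right, y down, z forward; pixel columns grow to the right and rows downward; lengths in m; the calibration is good to about 2 mm. The wrist camera is an equidistant fisheye: a pixel r from the principal point sees the ray r / f radians off the axis. A picture is of the moment at which its call begins: read the wrist's pose just before it. get_calibration takes no time and is no camera call.
- manip.sign_off(): hands the job in; it is judged then, once.
Trained networks look in the newest picture that a camera, given by its name, has taken for a name from the list of things; names that differ only in an ending like _2 or _b are one class to them, and where a whole thing is asked for, a point or a joint stands for the part that bears it (a point fixed in the world has none). Each returns a list of dicts, best first, with "p" (0 to 1); they miss things now and then, are a little off and sometimes report something else, mostly with a low value. They report only what shows in the picture. A call takes as long as a camera call.
- manip.recognise(camera, query): "position" ([column, row] in pixels, amid what is visible of it).
- manip.masks_of(camera, query): "pixels" (384x512 bool, what is visible of it) and "position" ([column, row] in pixels, amid what is visible of it).
- manip.mark_of(camera, query): "position" ([column, row] in pixels: a listed point, or the origin of a listed thing).
The state is a dict: "t": time; "q": joint angles; "qd": joint speeds; "tau": joint torques, N m; "tcp_pos": TCP position; "tool_rot": TCP orientation; "force": force on the tool from outside, world axes, zero at the start; "ft_torque": the same for the moment, N m; "finger_gap": opening from 0.0 (shut) to 1.0 (fully open); "gripper_force": force on a finger pad.
Only numpy, scipy, OpenCV 4.12 (cv2) and the standard library are available. Lean on these libraries where they do the work, as an engineer would, in place of code of your own. Each camera call takes 0.05 s, during which the arm holds its last target. There are 200 camera calls.

### The job

Restock the lockable rack on the folding table: pull the red-headed pin out of the rack's fork and stand it in its blue holder, then swing the yellow bar wide open (about 60 degrees or more). Stack all the loose lidded tubs, in any order, one on another on the grey-lidded tub that is fixed to the rack, every foot down in the corner recess of the lid below; then swing the bar fully shut and push the pin down through fork and bar until its head sits on the fork. Do not knock over or shove aside the other things on the table.

Things in the scene. Friction and masses are not known exactly. Their poses are not given: they have to be found in the camera images.
- rack: fixed wooden board 215 x 235 x 12 mm with a fixed grey-lidded tub (like the loose ones, rim 64 mm up), hinge post and blue fork. Origin on the table under the fixed tub's centre; x along the tub's long side, away from the bar; z up. In this frame: hinge post (18 mm thick, 102 mm tall) at (-95, 75) mm; fork hole at (-95, -95); fork plates at heights 70-76 and 92-98, their post 15 mm from the hole at +x
- stack_base (a point): point on the axis of the fixed tub, at the height of its four recess floors (59 mm above the table): where the origin of the first stacked tub comes to lie. Axes as the rack's
- fork_hole (a point): centre of the mouth of the vertical 14 mm hole in the blue fork, at the top face of the upper plate (98 mm above the table). Axes as the rack's
- bar (a joint): angle of the yellow bar: 0 fully shut (at a stop; it runs to the rack's -y and its lug hole, 170 mm from the hinge, lines up with the fork), growing as it swings towards the rack's -x, stop at 1.5 rad. Stays where left; about 1 N at the knob moves it; the pin blocks it. Bar 12 mm thick, top 90 mm up; its rubber bumper clears the stack when shut
- bar_hinge (a point): point on the bar's hinge axis, 84 mm above the table
- bar_knob (a point): middle of the bar's upright black knob, a round post of 14 mm diameter that stands on the bar 115 mm from the hinge axis, from 90 to 130 mm above the table (this point at 110 mm); moves with the bar
- pin: headed pin, 60 g: steel shank 10 mm diameter, 38 mm long with tapered tip; red cylindrical head 20 mm diameter, 28 mm tall above it. Origin at the tip of the shank, z up through the head. At the start it is fully in the fork (head on the fork, origin 60 mm above the table)
- holder: blue block 60 x 60 x 45 mm, 0.5 kg, standing loose on the table, with an upright 18 mm hole, 41 mm deep, in the middle of its top. Origin under its centre
- holder_hole (a point): centre of the mouth of the holder's hole, 45 mm above the table. Moves with the holder. With the pin stood in it the pin's head rests on the holder
- tub_blue: loose white tub, 100-210 g, blue lid (may be absent): 76 (x) x 56 (y) x 52 mm tall, straight sides. Four round feet, 12 mm wide, 6 tall, at (+-28, +-18) mm; in the lid four corner recesses, 16 x 16 mm, 5 deep, above them: each stacked tub stands 47 mm above the one below. Origin centred at the underside of the feet; z up. Fits either way round
- tub_green: loose white tub, 100-210 g, green lid (may be absent): 76 (x) x 56 (y) x 52 mm tall, straight sides. Four round feet, 12 mm wide, 6 tall, at (+-28, +-18) mm; in the lid four corner recesses, 16 x 16 mm, 5 deep, above them: each stacked tub stands 47 mm above the one below. Origin centred at the underside of the feet; z up. Fits either way round
- tub_orange: loose white tub, 100-210 g, orange lid (may be absent): 76 (x) x 56 (y) x 52 mm tall, straight sides. Four round feet, 12 mm wide, 6 tall, at (+-28, +-18) mm; in the lid four corner recesses, 16 x 16 mm, 5 deep, above them: each stacked tub stands 47 mm above the one below. Origin centred at the underside of the feet; z up. Fits either way round
- mug: blue mug, 76 mm wide, 85 mm tall, bystander; origin under its centre
- spot_bottle: blue bottle with orange cap, 52 mm wide, 130 mm tall, bystander; origin under its centre
- peg_jar: glass jar with wooden lid, 72 mm wide, 90 mm tall, bystander; origin under its centre
- measure_cup: white cup, 66 mm wide, 50 mm tall, bystander; origin under its centre

How it is judged:
On the way, in this order (a step that is already met when the one before it is completed fails the run):
1. the pin stands in its holder (z of pin in the frame of holder_hole below -0.033 m and horizontal distance between pin and holder_hole below 0.01 m and angle between pin's own z axis and vertical below 0.2 rad), for 0.2 s.
2. the bar is swung wide open (value of joint bar above 0.95 rad), for 0.2 s.
3. all loose tubs are stacked on the rack's fixed tub, feet in the recesses, with the bar open ((z of tub_blue in the frame of stack_base between -0.0025 and 0.0025 m or z of tub_blue in the frame of stack_base between 0.0445 and 0.0495 m or z of tub_blue in the frame of stack_base between 0.0915 and 0.0965 m) and horizontal distance between each of tub_blue, tub_green, tub_orange and stack_base below 0.01 m and angle between each of tub_blue, tub_green, tub_orange's own z axis and vertical below 0.05 rad and angle between the x axis of each of tub_blue, tub_green, tub_orange and the x axis of rack, either way round below 0.15 rad and (z of tub_green in the frame of stack_base between -0.0025 and 0.0025 m or z of tub_green in the frame of stack_base between 0.0445 and 0.0495 m or z of tub_green in the frame of stack_base between 0.0915 and 0.0965 m) and (z of tub_orange in the frame of stack_base between -0.0025 and 0.0025 m or z of tub_orange in the frame of stack_base between 0.0445 and 0.0495 m or z of tub_orange in the frame of stack_base between 0.0915 and 0.0965 m) and value of joint bar above 0.4 rad), for 0.3 s.
4. the bar is fully shut (value of joint bar below 0.03 rad), for 0.2 s.
5. the pin is through fork and bar, head on the fork (z of pin in the frame of fork_hole between -0.041 and -0.035 m and horizontal distance between pin and fork_hole below 0.006 m and angle between pin's own z axis and vertical below 0.12 rad), for 0.2 s.
At the end, for the whole second after the job is handed in: all present loose tubs in one stack on the fixed tub, feet in the recesses (height within 2.5 mm, 10 mm of the axis, tilt under 0.05 rad, square within 0.15 rad); bar within 0.03 rad of shut; pin upright in the fork, within 3 mm of home; all at rest (all of step 5 and (z of tub_blue in the frame of stack_base between -0.0025 and 0.0025 m or z of tub_blue in the frame of stack_base between 0.0445 and 0.0495 m or z of tub_blue in the frame of stack_base between 0.0915 and 0.0965 m) and horizontal distance between each of tub_blue, tub_green, tub_orange and stack_base below 0.01 m and angle between each of tub_blue, tub_green, tub_orange's own z axis and vertical below 0.05 rad and angle between the x axis of each of tub_blue, tub_green, tub_orange and the x axis of rack, either way round below 0.15 rad and (z of tub_green in the frame of stack_base between -0.0025 and 0.0025 m or z of tub_green in the frame of stack_base between 0.0445 and 0.0495 m or z of tub_green in the frame of stack_base between 0.0915 and 0.0965 m) and (z of tub_orange in the frame of stack_base between -0.0025 and 0.0025 m or z of tub_orange in the frame of stack_base between 0.0445 and 0.0495 m or z of tub_orange in the frame of stack_base between 0.0915 and 0.0965 m) and value of joint bar below 0.03 rad and linear speed of each of tub_blue, tub_green, tub_orange, pin below 0.02 m/s); the robot touches nothing.
It fails at once if a bystander is knocked over or shoved more than 8 cm (angle between any of mug, spot_bottle, peg_jar, measure_cup's own z axis and vertical above 0.7 rad or distance of any of mug, spot_bottle, peg_jar, measure_cup from where it was at the start of the episode above 0.08 m).
Of tub_blue, tub_green, tub_orange only 2 to 3 are there at a start; the rules pass over those that are not, and their reading is None.
At some moment in a run one of holder may be knocked a few centimetres aside while the robot is not near it.
It also fails if it takes over 208 s, if anything falls off the work surface, if the arm or the gripper's body presses on something with over 40 N, if the wrist force passes 120 N, or if a joint passes its speed limit or range.

## Working session

There is one attempt and no reset: what is moved stays moved. The work goes in short steps, Python scripts to look and compute and a tool call to move; the robot and the scene stay as the last step left them, time stands still between calls to the robot, and variables do not carry over. Pictures are saved under pics/ and viewed, at most 14 in all, crops included, and the job is handed in when it is done.

Besides the shell and the picture viewer there is one more tool, called after ">>>" in YAML: its name, and indented under it one key for each argument. step_arm: Moves the arm, as the interface text tells. Its arguments: {"type":"object","properties":{"targets":{"type":"string"},"gripper":{"type":"number"},"squeeze":{"type":"number"}},"required":["targets"]}

```bash
mkdir -p pics; ls; cat > h.py <<'E'
import numpy as np, cv2
from station import manip
from scipy.spatial.transform import Rotation as R
def ray(cam,uv,st=None):
    c=manip.get_calibration(cam); f=192/np.tan(np.radians(c["fov_y"])/2)
    d=(np.array(uv,float)-[c["cx"],c["cy"]])/f
    if cam=="wrist":
        r=np.hypot(*d); v=np.array([*(d/max(r,1e-9)*np.sin(r)),np.cos(r)])
        T=np.array(c["tool_from_camera"]); W=np.eye(4); W[:3,:3]=R.from_quat(st["tool_rot"]).as_matrix(); W[:3,3]=st["tcp_pos"]; T=W@T
    else: v=np.array([*d,1.]); T=np.array(c["extrinsics"])
    return T[:3,3],T[:3,:3]@v
def at(cam,uv,z,st=None):
    o,v=ray(cam,uv,st); return o+v*(z-o[2])/v[2]
def snap(cam,name=None):
    st=manip.sense(); im=np.asarray(manip.snapshot(cam))
    if name: cv2.imwrite(f"pics/{name}.png",im[:,:,::-1])
    return st,im
def mark(cam,q,z,st=None,k=1):
    for m in manip.mark_of(cam,q)[:k]:
        print(cam,q,round(m["p"],2),np.round(m["position"],1),np.round(at(cam,m["position"],z,st)*1000,1))
def tool(st,p):  # world point -> shift in tool axes, mm
    return R.from_quat(st["tool_rot"]).inv().apply(np.array(p)-st["tcp_pos"])*1000
E
python3 - <<'E'
from h import *
for c in("scene","top"): 
    st,_=snap(c,c+"0")
    print(c,np.round(manip.get_calibration(c)["extrinsics"],3).tolist())
    for q,z in dict(rack=0,stack_base=.059,fork_hole=.098,bar_hinge=.084,bar_knob=.11,pin=.06,holder=0,holder_hole=.045,tub_blue=0,tub_green=0,tub_orange=0,mug=0,spot_bottle=0,peg_jar=0,measure_cup=0).items(): mark(c,q,z)
print(st); print(manip.get_calibration("wrist"))
E
```

```text
pics
scene [[0.425, 0.531, -0.733, 1.406], [0.905, -0.228, 0.36, -0.406], [0.024, -0.816, -0.577, 0.757], [0.0, 0.0, 0.0, 1.0]]
scene rack 0.65 [314.  215.6] [614.  155.8   0. ]
scene stack_base 0.81 [318.  196.2] [607.9 165.3  59. ]
scene fork_hole 0.73 [270.7 173.8] [512.6  69.2  98. ]
scene bar_hinge 0.73 [323.9 166.7] [520.  235.8  84. ]
scene bar_knob 0.57 [286.8 163.8] [501.1 124.  110. ]
scene pin 0.58 [271.3 185.7] [515.5  71.3  60. ]
scene holder 0.59 [213.  200.4] [439.2 -73.3   0. ]
scene holder_hole 0.73 [212.9 188.3] [443.7 -73.6  45. ]
scene tub_blue 0.9 [153.8 250.4] [ 575.1 -278.2    0. ]
scene tub_green 0.87 [219.8 239.6] [ 602.8 -115.8    0. ]
scene mug 0.61 [102.4 208.5] [ 354.4 -364.6    0. ]
scene spot_bottle 0.98 [363.8 180.3] [524.8 387.6   0. ]
scene peg_jar 0.87 [210.1 291.9] [ 756.5 -198.2    0. ]
scene measure_cup 0.93 [265.2 277. ] [765.6 -66.6   0. ]
top [[-0.007, -0.997, 0.077, 0.437], [-1.0, 0.009, 0.02, -0.01], [-0.021, -0.077, -0.997, 1.831], [0.0, 0.0, 0.0, 1.0]]
top rack 0.78 [221.5 188.5] [608.5 157.8   0. ]
top stack_base 0.65 [221.9 186.9] [608.7
[... 1015 characters left out ...]
tool_rot': array([9.81450260e-01, 1.91716945e-01, 4.31123797e-06, 2.69999665e-05]), 'force': array([ 0.80512705, -0.50915451, -0.39913924]), 'ft_torque': array([-0.02997727, -0.01142514,  0.00978565]), 'gripper_force': 0.0, 'finger_gap': 0.9971862493960225}
{'fov_y': 65.70646984690485, 'cx': 257.99573907620936, 'cy': 192.96329731506333, 'tool_from_camera': array([[ 1.64751265e-03, -9.63352867e-01, -2.68232249e-01,
         6.83435180e-02],
       [ 9.99998501e-01,  1.72989999e-03, -7.08115170e-05,
         1.06330048e-03],
       [ 5.32231442e-04, -2.68231730e-01,  9.63354273e-01,
        -1.41372521e-01],
       [ 0.00000000e+00,  0.00000000e+00,  0.00000000e+00,
         1.00000000e+00]])}
```

View pics/scene0.png

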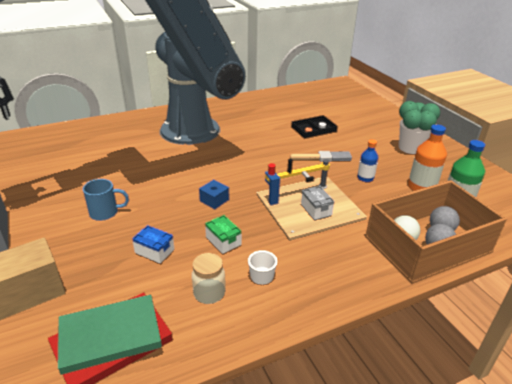

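View pics/top0.png

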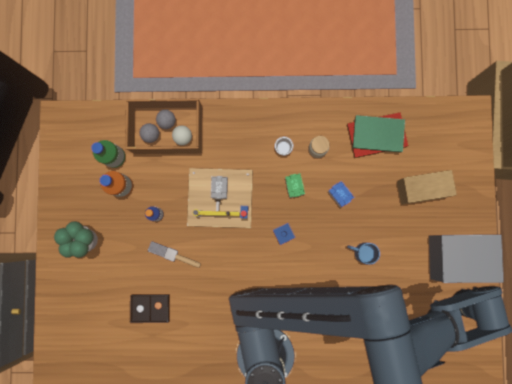

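The scene shows two loose tubs (blue and green; orange is absent). The rack is near (608,158) mm and almost aligned with the world axes. The pin is in the fork at scene pixel (271,180), and the holder is at (214,193). I'll go above the fork now.

>>> step_arm:
  targets: "504 -496 -19 -68;504 -496 -19 -68;504 -496 -19 -68;504 -496 -19 -68;504 -496 -19 -68;504 -496 -19 -68;504 -496 -19 -68;504 -496 -19 -68;504 -496 -19 -68;504 -496 -19 -68;504 -496 -19 -68;504 -496 -19 -68"
  gripper: 0
  squeeze: 40

```text
t: 2.8
tcp_pos: [0.4737, -0.0264, 0.2479]
tool_rot: [0.706, 0.708, 0.0, 0.001]
force: [0.8, -0.2, 0.1]
finger_gap: 0.997
gripper_force: 0.0
```

```bash
cat >> h.py <<'E'
def plan(x,y,z,yaw):  # world mm target + yaw deg of tool x -> row from present pose
    st=manip.sense(); M=R.from_quat(st["tool_rot"]).as_matrix(); y0=np.degrees(np.arctan2(M[1,0],M[0,0]))
    print("at",np.round(st["tcp_pos"]*1000,1),"yaw",round(y0,1),"-> row",np.round(tool(st,np.array([x,y,z])/1000),1),round(-(yaw-y0+180)%360-180 if 0 else ((y0-yaw+180)%360-180),1),"F",np.round(st["force"],1),"gap",round(st["finger_gap"],3),"t",round(st["t"],1),"q6",round(st["q"][5],2))
E
python3 -c "
from h import *
plan(515,70,250,90)"
```

```text
at [473.7 -26.4 247.9] yaw 90.1 -> row [96.3 41.5 -2.1] 0.1 F [ 0.8 -0.2  0.1] gap 0.997 t 2.8 q6 -0.29
```

>>> step_arm:
  targets: "96 41 0 0;96 41 0 0;96 41 0 0;96 41 0 0"

```text
t: 3.2
tcp_pos: [0.5139, 0.069, 0.2473]
tool_rot: [0.705, 0.709, -0.0, 0.0]
force: [-0.4, -0.1, 0.8]
finger_gap: 1.003
gripper_force: 0.0
```

```bash
python3 - <<'E'
from h import *
st,_=snap("wrist","w1")
plan(515,70,250,90)
for q,z in dict(rack=0,stack_base=.059,fork_hole=.098,bar_hinge=.084,bar_knob=.11,pin=.06,holder_hole=.045).items(): mark("wrist",q,z,st)
E
```

```text
at [513.4  67.8 247.3] yaw 90.2 -> row [ 2.2  1.6 -2.7] 0.2 F [-0.3 -0.1  0. ] gap 1.0 t 3.2 q6 -0.09
wrist rack 0.98 [327.6  94. ] [605.3 163.    0. ]
wrist stack_base 0.77 [342.2  90.2] [608.3 164.4  59. ]
wrist fork_hole 0.71 [254.5 180.4] [511.3  68.3  98. ]
wrist bar_hinge 0.8 [261.3  16.2] [516.9 238.2  84. ]
wrist bar_knob 0.71 [253.9 121.6] [510.5 127.4 110. ]
wrist pin 0.61 [253.4 170.6] [509.6  70.8  60. ]
wrist holder_hole 0.69 [200.6 271.9] [438.4 -70.6  45. ]
```

View pics/w1.png

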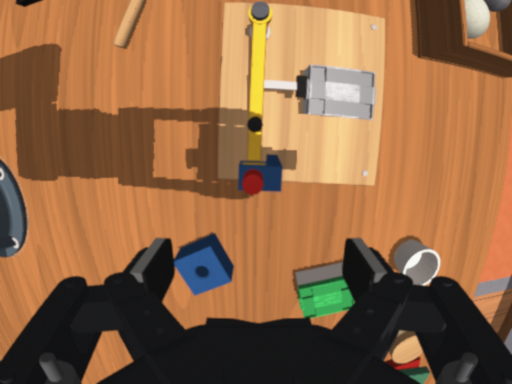

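The wrist view shows the pin head at (252,182), the knob at (255,124), the hinge at (260,11), the grey tub at (340,92) and the holder hole at (202,271). I'll compute the head centre and the rack yaw.

```bash
python3 - <<'E'
from h import *
st=manip.sense()
A=lambda uv,z:np.round(at("wrist",uv,z,st)*1000,1)
print("head",A((252.5,182.5),.126),"hinge top",A((260.5,11.5),.102),"knob top",A((255,124.5),.13))
for n,p in dict(tl=(309,66),tr=(375,70),br=(372,118),bl=(303,110)).items(): print(n,A(p,.064))
print("hole",A((202,271),.045))
for m in manip.masks_of("wrist","pin")[:1]+manip.masks_of("wrist","bar_knob")[:1]:
    ys,xs=np.where(m["pixels"]);print(m["p"],xs.mean(),ys.mean(),len(xs),xs.min(),xs.max(),ys.min(),ys.max())
E
```

```text
head [509.5  70.4 126. ] hinge top [516.7 234.9 102. ] knob top [511.8 123.1 130. ]
tl [569.6 186.1  64. ]
tr [646.6 187.7  64. ]
br [643.9 131.8  64. ]
bl [563.3 136.9  64. ]
hole [439.4 -71.1  45. ]
0.85 252.54683544303796 181.1139240506329 395 243 262 169 193
0.83 262.9615856150388 85.89619942787087 2447 248 306 10 163
```

>>> step_arm:
  targets: "3 -3.5 45 0;3 -3.5 85 0;3 -3.5 115 0;3 -3.5 135 0;3 -3.5 145 0;3 -3.5 145 0"

```text
t: 4.3
tcp_pos: [0.5096, 0.0705, 0.1014]
tool_rot: [0.707, 0.708, -0.001, -0.001]
force: [-0.6, -0.2, 0.1]
finger_gap: 1.003
gripper_force: 0.0
```

>>> step_arm:
  targets: "0 0 0 0;0 0 0 0;0 0 0 0;0 0 0 0;0 0 0 0;0 0 0 0;0 0 0 0;0 0 0 0;0 0 0 0;0 0 0 0"
  gripper: 1
  squeeze: 40

```text
t: 5.3
tcp_pos: [0.5106, 0.0707, 0.1032]
tool_rot: [0.706, 0.708, 0.0, 0.0]
force: [-1.3, -0.2, 6.2]
finger_gap: 0.215
gripper_force: 38.9
```

```bash
python3 - <<'E'
from h import *
st,_=snap("wrist","w2")
plan(510,70.7,101,90)
E
```

```text
at [510.6  70.7 103.2] yaw 90.1 -> row [ 0.  -0.6  2.2] 0.1 F [-1.8  0.1  6. ] gap 0.217 t 5.3 q6 -0.08
```

View pics/w2.png

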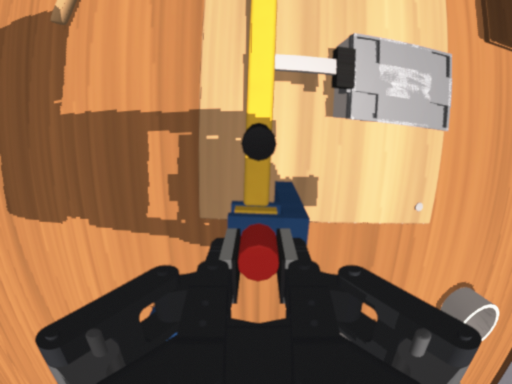

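The pin head is gripped at (258,250), between the fingers. I'll lift it and go over the holder.

>>> step_arm:
  targets: "0 0 -25 0;0 0 -60 0;-30 -15 -80 0;-70 -35 -80 0;-110 -55 -70 0;-142 -71 -45 0;-142 -71 -45 0;-142 -71 -45 0"

```text
t: 6.15
tcp_pos: [0.439, -0.0719, 0.147]
tool_rot: [0.707, 0.707, -0.0, -0.001]
force: [-0.2, 0.9, -0.2]
finger_gap: 0.214
gripper_force: 39.3
```

```bash
python3 - <<'E'
from h import *
st,_=snap("wrist","w3")
plan(439.4,-71.1,146,90)
mark("wrist","holder_hole",.045,st); mark("wrist","pin",st["tcp_pos"][2]-.043,st); mark("wrist","holder",0,st)
E
```

```text
at [439.8 -71.4 147.5] yaw 90.1 -> row [ 0.3 -0.4  1.5] 0.1 F [-0.3 -0.1 -0.1] gap 0.22 t 6.2 q6 -0.41
wrist holder_hole 0.78 [257.9 192.2] [439.7 -71.7  45. ]
wrist pin 0.83 [259.8 214.9] [441. -71. 104.]
```

View pics/w3.png

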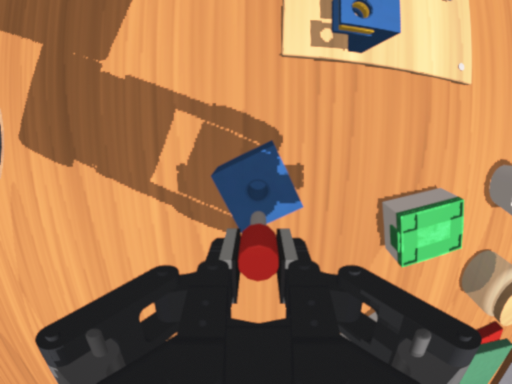

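The pin is right over the hole (hole at (258,188)). I'll insert it.

>>> step_arm:
  targets: "0 0 35 0;0 0 60 0;0 0 75 0;0 0 87 0;0 0 96 0;0 0 96 0;0 0 96 0"

```text
t: 7.05
tcp_pos: [0.44, -0.0712, 0.0517]
tool_rot: [0.706, 0.708, 0.0, 0.0]
force: [-0.9, 0.0, 0.4]
finger_gap: 0.217
gripper_force: 39.2
```

>>> step_arm:
  targets: "0 0 0 0;0 0 0 0;0 0 0 0;0 0 0 0;0 0 0 0"
  gripper: 0

```text
t: 7.55
tcp_pos: [0.4396, -0.0715, 0.0516]
tool_rot: [0.707, 0.708, 0.0, 0.0]
force: [0.3, 0.1, -0.1]
finger_gap: 0.998
gripper_force: 0.0
```

>>> step_arm:
  targets: "0 0 -30 0;0 0 -70 0;0 0 -110 0;0 0 -150 0;0 0 -150 0"

```text
t: 8.05
tcp_pos: [0.4427, -0.0727, 0.206]
tool_rot: [0.706, 0.708, 0.002, 0.005]
force: [0.4, 0.1, -0.3]
finger_gap: 0.999
gripper_force: 0.0
```

```bash
python3 - <<'E'
from h import *
st,_=snap("wrist","w4")
plan(511,124,130,90)
mark("wrist","holder_hole",.045,st); mark("wrist","pin",.007,st)
mark("wrist","bar_knob",.11,st);mark("wrist","fork_hole",.098,st);
for m in manip.masks_of("wrist","pin")[:1]:
    ys,xs=np.where(m["pixels"]);print(m["p"],xs.mean(),ys.mean(),at("wrist",(xs.mean(),ys.mean()),.07,st))
E
```

```text
at [441.1 -72.1 203.8] yaw 90.1 -> row [196.2  69.8  73.7] 0.1 F [-0.2 -0.3 -0.5] gap 0.999 t 8.1 q6 -0.41
wrist holder_hole 0.91 [252.9 175.3] [440.  -71.3  45. ]
wrist pin 0.83 [254.3 169.2] [441.4 -72.4   7. ]
wrist fork_hole 0.72 [347.3 304.2] [ 540.9 -199.3   98. ]
0.87 253.80712166172106 178.10682492581603 [ 0.44097624 -0.06859363  0.07      ]
```

View pics/w4.png

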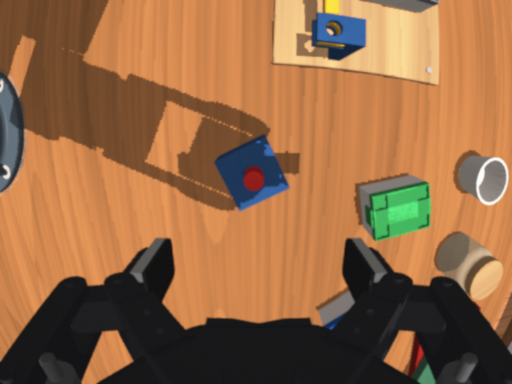

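The pin stands in the holder (head at (254,180)). Next is the knob.

>>> step_arm:
  targets: "195 71 0 0;195 71 0 0;195 71 0 0;195 71 0 0;195 71 0 0;195 71 40 0;195 71 75 0;195 71 95 0;195 71 105 0;195 71 105 0"

```text
t: 9.35
tcp_pos: [0.5087, 0.123, 0.0945]
tool_rot: [0.707, 0.708, -0.002, -0.002]
force: [0.1, -0.6, 0.2]
finger_gap: 0.999
gripper_force: 0.0
```

>>> step_arm:
  targets: "0 0 0 0;0 0 0 0;0 0 0 0;0 0 0 0;0 0 0 0;0 0 0 0;0 0 0 0;0 0 0 0;0 0 0 0;0 0 0 0"
  gripper: 1
  squeeze: 20

```text
t: 10.35
tcp_pos: [0.5106, 0.1237, 0.0971]
tool_rot: [0.706, 0.708, 0.0, 0.0]
force: [-1.5, -0.7, 5.7]
finger_gap: 0.158
gripper_force: 21.3
```

```bash
python3 - <<'E'
from h import *
st,_=snap("wrist","w5")
plan(512,123,98,90)
E
```

```text
at [510.6 123.7  97.1] yaw 90.1 -> row [-0.7  1.4 -0.9] 0.1 F [-0.9  0.7  5.6] gap 0.156 t 10.4 q6 0.02
```

View pics/w5.png

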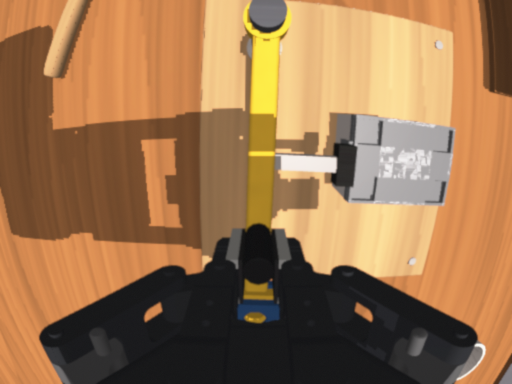

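The knob is gripped at (258,250). I'll swing the bar open along its arc.

>>> step_arm:
  targets: "0 0 -3 0;1 -11 -3 0;3 -23 -3 0;8.5 -39 -3 0;16 -54.5 -3 0;26 -68.5 -3 0;38 -81 -3 0;51.5 -91.5 -3 0;66.5 -100 -3 0;83 -106 -3 0;83 -106 -3 0;83 -106 -3 0"

```text
t: 11.6
tcp_pos: [0.4038, 0.2072, 0.1001]
tool_rot: [0.706, 0.709, 0.0, 0.0]
force: [0.7, 1.3, -2.8]
finger_gap: 0.157
gripper_force: 20.5
```

>>> step_arm:
  targets: "0 0 0 0;0 0 0 0;0 0 0 0;0 0 0 0;0 0 0 0"
  gripper: 0

```text
t: 12.1
tcp_pos: [0.404, 0.2062, 0.0995]
tool_rot: [0.707, 0.708, -0.0, -0.0]
force: [-0.7, 0.8, -0.4]
finger_gap: 0.981
gripper_force: 0.0
```

>>> step_arm:
  targets: "0 0 -40 0;0 0 -90 0;0 0 -140 0;0 0 -150 0"

```text
t: 12.5
tcp_pos: [0.4072, 0.2072, 0.2546]
tool_rot: [0.706, 0.708, 0.005, 0.003]
force: [0.3, -0.2, -0.9]
finger_gap: 0.999
gripper_force: 0.0
```

```bash
python3 - <<'E'
from h import *
st,_=snap("wrist","w6")
mark("wrist","bar_knob",.11,st);mark("wrist","bar_hinge",.084,st);mark("wrist","stack_base",.059,st)
plan(595,-116,250,90)
E
```

```text
wrist bar_knob 0.77 [252.9 177.5] [404.6 211.  110. ]
wrist bar_hinge 0.71 [357.3 145.1] [518.6 242.5  84. ]
wrist stack_base 0.64 [406.8 207.8] [606.1 161.   59. ]
at [403.  206.2 248.4] yaw 90.1 -> row [-322.5  191.5   -1.8] 0.1 F [0.1 0.1 0. ] gap 1.001 t 12.7 q6 0.22
```

View pics/w6.png

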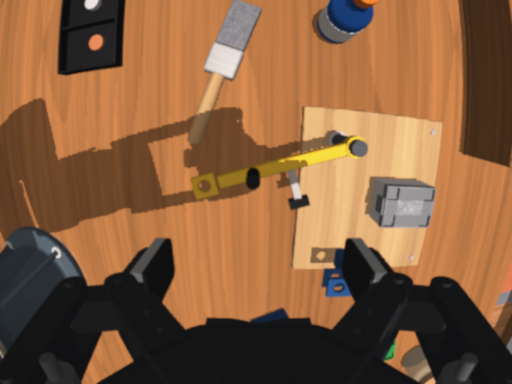

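The bar is open about 75° (knob at (253,178)). I'll go above the green tub with its grasp yaw.

>>> step_arm:
  targets: "-322 191 0 77;-322 191 0 77;-322 191 0 77;-322 191 0 77;-322 191 0 77;-322 191 0 77;-322 191 0 77;-322 191 0 77;-322 191 0 77;-322 191 0 77;-322 191 0 77"

```text
t: 13.8
tcp_pos: [0.5943, -0.1146, 0.247]
tool_rot: [0.993, 0.116, -0.002, -0.001]
force: [-0.2, -0.1, 0.4]
finger_gap: 0.998
gripper_force: 0.0
```

```bash
cat >> h.py <<'E'
def tub(q,zlid,st,im=None):  # lid rectangle from mask pixels projected on lid plane
    for m in manip.masks_of("wrist",q)[:1]:
        ys,xs=np.where(m["pixels"]); 
        hull=cv2.convexHull(np.c_[xs,ys].astype(np.int32))[:,0]
        P=np.array([at("wrist",p,zlid,st)[:2]*1000 for p in hull],np.float32)
        print(q,"whole",round(m["p"],2),len(xs),cv2.minAreaRect(P))
        hsv=cv2.cvtColor(im,cv2.COLOR_RGB2HSV); k=m["pixels"]&(hsv[...,1]>110)
        ys,xs=np.where(k); hull=cv2.convexHull(np.c_[xs,ys].astype(np.int32))[:,0]
        P=np.array([at("wrist",p,zlid,st)[:2]*1000 for p in hull],np.float32)
        print("  lid",len(xs),cv2.minAreaRect(P),"centroid px",xs.mean().round(),ys.mean().round())
E
python3 - <<'E'
from h import *
st,im=snap("wrist","w7")
mark("wrist","tub_green",0,st);tub("tub_green",.052,st,im)
mark("wrist","tub_blue",0,st);tub("tub_blue",.052,st,im)
mark("wrist","holder_hole",.045,st)
plan(595,-116,250,13)
E
```

```text
wrist tub_green 0.91 [261.3 149.8] [ 612.9 -114.8    0. ]
tub_green whole 0.62 3262 ((614.8276977539062, -111.85640716552734), (79.42819213867188, 55.98553466796875), 11.789438247680664)
  lid 3195 ((614.8250122070312, -111.84483337402344), (79.41060638427734, 55.9638786315918), 11.838294982910156) centroid px 260.0 153.0
wrist tub_blue 0.78 [368.8 199.5] [ 582.  -280.5    0. ]
tub_blue whole 0.73 3026 ((585.1964721679688, -270.5106506347656), (92.76948547363281, 64.61590576171875), 37.53737258911133)
  lid 2387 ((582.99365234375, -271.6470031738281), (85.67796325683594, 63.70460510253906), 37.19755554199219) centroid px 378.0 208.0
wrist holder_hole 0.64 [197.1 276.1] [433.2 -67.8  45. ]
at [ 595.5 -114.5  249.5] yaw 13.2 -> row [-0.8  1.3 -0.5] 0.2 F [ 0.4 -0.4  0.2] gap 0.996 t 14.1 q6 0.97
```

View pics/w7.png

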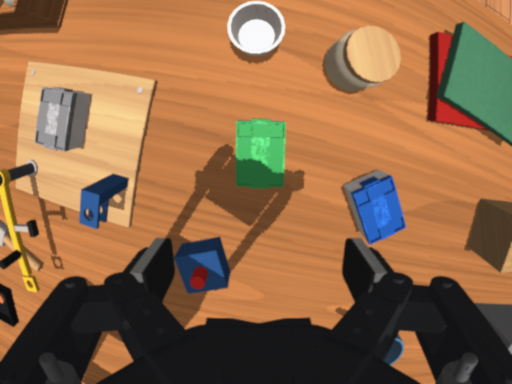

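Green tub at (260,153), blue at (378,208). I'll descend on the green one.

>>> step_arm:
  targets: "18.5 2.3 50 1.4;18.5 2.3 100 1.4;18.5 2.3 150 1.4;18.5 2.3 160 1.4;18.5 2.3 160 1.4"

```text
t: 14.6
tcp_pos: [0.6127, -0.1125, 0.0876]
tool_rot: [0.995, 0.102, -0.002, -0.001]
force: [0.6, 0.2, 0.7]
finger_gap: 1.0
gripper_force: 0.0
```

```bash
python3 - <<'E'
from h import *
st,im=snap("wrist","w8")
mark("wrist","tub_green",0,st);tub("tub_green",.052,st,im)
plan(614,-112.5,12,11.8)
E
```

```text
wrist tub_green 0.93 [256.3 197. ] [ 613.6 -111.7    0. ]
tub_green whole 0.86 10373 ((616.7098388671875, -112.08447265625), (82.4061279296875, 56.05593490600586), 12.145161628723145)
  lid 9969 ((616.1569213867188, -112.24113464355469), (81.24051666259766, 56.057987213134766), 12.076340675354004) centroid px 257.0 213.0
at [ 616.3 -113.9   92.2] yaw 11.7 -> row [-2.3 -2.1 80.2] -0.1 F [ 0.3  0.4 -0.3] gap 0.999 t 14.8 q6 1.01
```

View pics/w8.png

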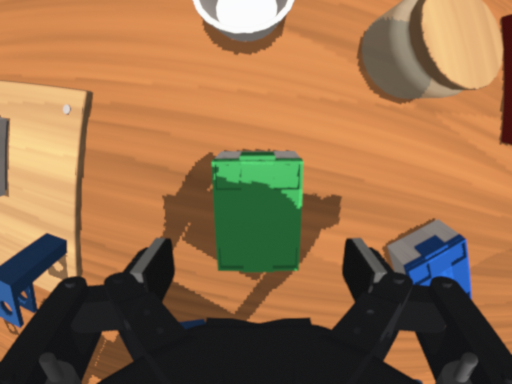

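The lid spans columns 213–302 and rows 155–271. The centre comes out at (613.6,-112.7), so I'll grasp.

>>> step_arm:
  targets: "-2.3 -1 40 0;-2.3 -1 65 0;-2.3 -1 80 0;-2.3 -1 80 0;-2.3 -1 80 0"

```text
t: 15.25
tcp_pos: [0.6131, -0.1132, 0.011]
tool_rot: [0.995, 0.102, 0.001, 0.001]
force: [-0.2, 0.3, 1.5]
finger_gap: 1.003
gripper_force: 0.0
```

>>> step_arm:
  targets: "0 0 0 0;0 0 0 0;0 0 0 0;0 0 0 0;0 0 0 0;0 0 0 0;0 0 0 0"
  gripper: 1
  squeeze: 30

```text
t: 15.95
tcp_pos: [0.6127, -0.113, 0.011]
tool_rot: [0.995, 0.102, 0.001, 0.001]
force: [-1.1, 1.4, 6.7]
finger_gap: 0.653
gripper_force: 31.9
```

>>> step_arm:
  targets: "0 0 -50 0;0 0 -100 0;0 0 -150 0;0 0 -190 0;0 0 -190 0"

```text
t: 16.45
tcp_pos: [0.6157, -0.114, 0.2065]
tool_rot: [0.995, 0.102, 0.006, 0.003]
force: [0.9, -0.4, -2.0]
finger_gap: 0.649
gripper_force: 33.5
```

```bash
python3 - <<'E'
from h import *
st,im=snap("wrist","w9")
plan(608,161,205,-2.4)
for m in manip.masks_of("wrist","tub_green")[:1]:
    ys,xs=np.where(m["pixels"]);print(xs.min(),xs.max(),ys.min(),ys.max())
E
```

```text
at [ 613.5 -113.3  203. ] yaw 11.7 -> row [  50.3 -269.7   -2.8] 14.1 F [-0.4 -1.1 -2.5] gap 0.652 t 16.5 q6 1.0
181 334 171 324
```

View pics/w9.png

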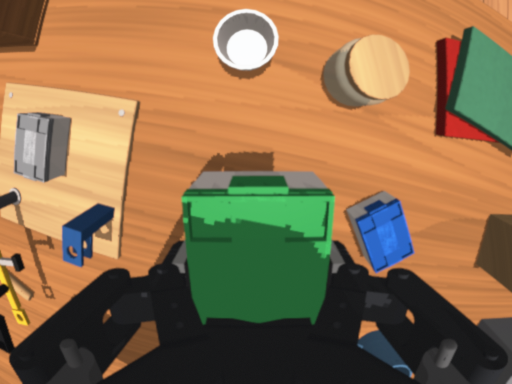

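The green tub is held (far rim edge at about row 195, near edge about row 323). I'll go to a stance short of the grey tub to measure its lid accurately.

>>> step_arm:
  targets: "-47 -290 0 14.1;-47 -290 0 14.1;-47 -290 0 14.1;-47 -290 0 14.1;-47 -290 0 14.1;-47 -290 20 14.1;-47 -290 40 14.1;-47 -290 40 14.1;-47 -290 40 14.1"

```text
t: 17.45
tcp_pos: [0.5058, 0.1614, 0.1579]
tool_rot: [1.0, -0.021, -0.002, 0.0]
force: [0.6, -0.0, -1.4]
finger_gap: 0.652
gripper_force: 33.4
```

```bash
python3 - <<'E'
from h import *
st,im=snap("wrist")
plan(608,161,115,-2.4)
mark("wrist","stack_base",.059,st)
mark("wrist","fork_hole",.098,st); mark("wrist","bar_hinge",.084,st)
c=im[60:384,130:386]; cv2.imwrite("pics/w10.png",cv2.resize(c[...,::-1],None,fx=1.8,fy=1.8,interpolation=cv2.INTER_CUBIC))
E
```

```text
at [506.9 161.1 158.8] yaw -2.5 -> row [101.   -4.3  43.6] -0.1 F [-0.4 -0.2 -1.9] gap 0.651 t 17.5 q6 1.71
wrist stack_base 0.55 [250.   74.1] [605.2 162.9  59. ]
wrist fork_hole 0.96 [374.3 200.6] [508.8  73.5  98. ]
wrist bar_hinge 0.86 [157.2 195.4] [515.5 239.2  84. ]
```

View pics/w10.png

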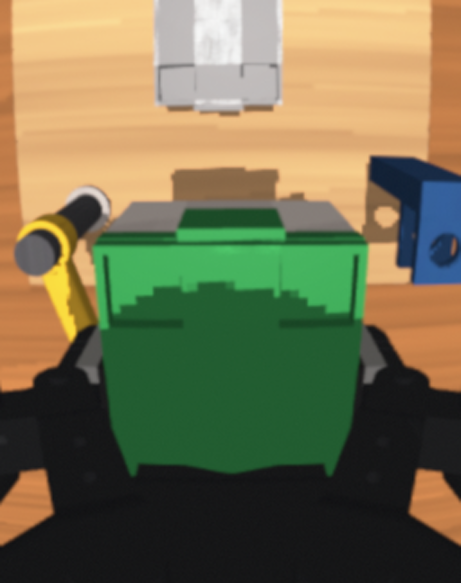

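The grey lid's near edge is at full-image (251,118), with sides at columns 216–286. The green lid's far edge is at row 193, columns 184–333.

```bash
python3 - <<'E'
from h import *
st=manip.sense(); t=st["tcp_pos"]
F=lambda c,z:np.round(tool(st,at("wrist",(c[0]/1.8+130,c[1]/1.8+60),z,st)),1)
zl=t[2]+.041
for n,c in dict(fl=(97,240),fr=(366,240),inL=(105,323),inR=(357,323),nl=(133,472),nr=(330,472)).items(): print(n,F(c,zl))
for n,c in dict(nearL=(155,103),nearR=(281,103),reL=(161,66),reR=(280,66),top_l=(154,3),top_r=(283,3)).items(): print("grey",n,F(c,.064))
E
```

```text
fl [ 40.6 -25.7 -40.9]
fr [ 40.7  27.8 -41. ]
inL [ 22.5 -25.4 -41. ]
inR [ 22.6  27.4 -41. ]
nl [-17.8 -22.7 -41. ]
nr [-17.7  25.1 -41. ]
grey nearL [ 65.  -32.6  96. ]
grey nearR [64.9 23.  96. ]
grey reL [ 81.5 -29.8  96. ]
grey reR [81.4 22.4 96. ]
grey top_l [110.1 -32.9  96.1]
grey top_r [109.8  23.6  96.1]
```

>>> step_arm:
  targets: "40 -2 0 0;80 -4 0 0;101.5 -5.3 20 0;101.5 -5.3 55 0;101.5 -5.3 75 0;101.5 -5.3 80 0;101.5 -5.3 80 0;101.5 -5.3 80 0"

```text
t: 18.45
tcp_pos: [0.6097, 0.1626, 0.0809]
tool_rot: [1.0, -0.021, 0.001, -0.0]
force: [0.3, 0.4, -1.3]
finger_gap: 0.653
gripper_force: 33.5
```

>>> step_arm:
  targets: "0 0 3 0;0 0 6 0;0 0 8 0;0 0 8 0;0 0 8 0"

```text
t: 18.95
tcp_pos: [0.6085, 0.1628, 0.0715]
tool_rot: [1.0, -0.021, 0.0, 0.0]
force: [-0.4, -0.4, -1.2]
finger_gap: 0.656
gripper_force: 33.6
```

```bash
python3 - <<'E'
from h import *
st,im=snap("wrist"); plan(608,161,70,-2.5)
snap("scene");s=np.asarray(manip.snapshot("scene"))[140:260,240:400]
w=im[100:384,130:386]
cv2.imwrite("pics/w11.png",np.hstack([cv2.resize(w[...,::-1],(360,400)),cv2.resize(s[...,::-1],(440,400),interpolation=cv2.INTER_CUBIC)]))
E
```

```text
at [608.5 162.9  71.5] yaw -2.4 -> row [-0.5  1.9  1.5] 0.1 F [-1.4 -1.  -2. ] gap 0.654 t 19.0 q6 1.7
```

View pics/w11.png

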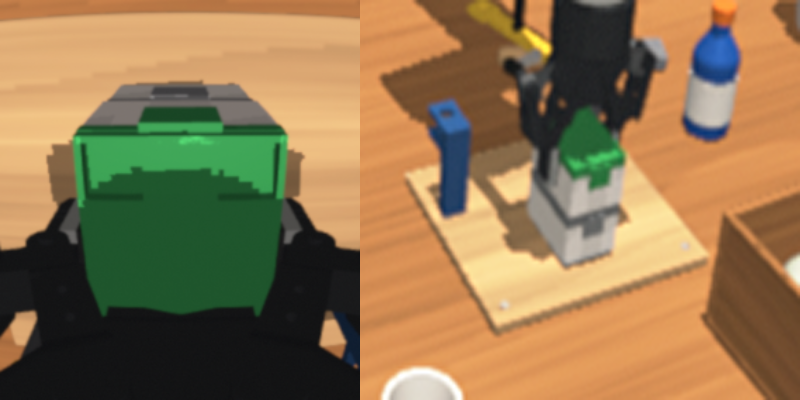

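The tub is aligned with the grey one and its feet are already below rim level with no contact force. I'll lower the last 2 mm and release.

>>> step_arm:
  targets: "0 0 1 0;0 0 2 0;0 0 2 0;0 0 2 0"

```text
t: 19.5
tcp_pos: [0.6086, 0.1628, 0.07]
tool_rot: [1.0, -0.021, 0.0, -0.0]
force: [-1.6, -0.8, 3.1]
finger_gap: 0.654
gripper_force: 34.0
```

>>> step_arm:
  targets: "0 0 0 0;0 0 0 0;0 0 0 0;0 0 0 0;0 0 0 0;0 0 0 0"
  gripper: 0

```text
t: 20.1
tcp_pos: [0.6085, 0.1628, 0.0694]
tool_rot: [1.0, -0.021, -0.0, 0.0]
force: [-0.2, -0.4, -0.6]
finger_gap: 0.999
gripper_force: 0.0
```

>>> step_arm:
  targets: "0 0 -40 0;0 0 -90 0;0 0 -140 0;0 0 -180 0;0 0 -180 0"

```text
t: 20.6
tcp_pos: [0.6126, 0.1633, 0.2569]
tool_rot: [1.0, -0.021, 0.007, -0.001]
force: [1.2, 1.0, 0.1]
finger_gap: 0.999
gripper_force: 0.0
```

```bash
python3 - <<'E'
from h import *
st,im=snap("wrist"); plan(568,-280,250,-53)
mark("wrist","tub_green",.059,st);tub("tub_green",.111,st,im)
mark("wrist","stack_base",.059,st)
E
```

```text
at [610.5 163.  253.4] yaw -2.4 -> row [-24.  444.4   2.7] 50.6 F [-0.3  0.3 -0.5] gap 0.997 t 20.6 q6 1.7
wrist tub_green 0.98 [259.3 176.3] [609.8 161.5  59. ]
tub_green whole 0.97 4320 ((612.383056640625, 161.69874572753906), (56.41914367675781, 82.18819427490234), 87.76971435546875)
  lid 4062 ((611.4080810546875, 161.82357788085938), (54.413795471191406, 80.21927642822266), 87.74873352050781) centroid px 259.0 184.0
```

Contact came at exactly the predicted height, so green is seated. Now the blue tub (long side at about 37°).

>>> step_arm:
  targets: "-9 439 0 -39;-9 439 0 -39;-9 439 0 -39;-9 439 0 -39;-9 439 0 -39;-9 439 0 -39;-9 439 0 -39;-9 439 0 -39;-9 439 0 -39;-9 439 60 -39;-9 439 100 -39;-9 439 100 -39"

```text
t: 22.0
tcp_pos: [0.5745, -0.272, 0.1393]
tool_rot: [0.95, 0.313, -0.007, -0.009]
force: [-0.7, 0.4, -0.5]
finger_gap: 1.004
gripper_force: 0.0
```

```bash
python3 - <<'E'
from h import *
st,im=snap("wrist","w12"); plan(583,-275,160,37)
mark("wrist","tub_blue",0,st);tub("tub_blue",.052,st,im)
E
```

```text
at [ 577.4 -273.2  143.7] yaw 36.6 -> row [  3.4   4.6 -16.4] -0.4 F [ 1.  -0.3  0.3] gap 0.999 t 22.1 q6 0.32
wrist tub_blue 0.85 [272.9 180.9] [ 583.  -281.4    0. ]
tub_blue whole 0.88 6572 ((583.1103515625, -278.059814453125), (81.43738555908203, 56.440887451171875), 37.65179443359375)
  lid 6293 ((582.7633666992188, -278.257080078125), (80.57122802734375, 54.84587860107422), 37.40869903564453) centroid px 271.0 192.0
```

View pics/w12.png

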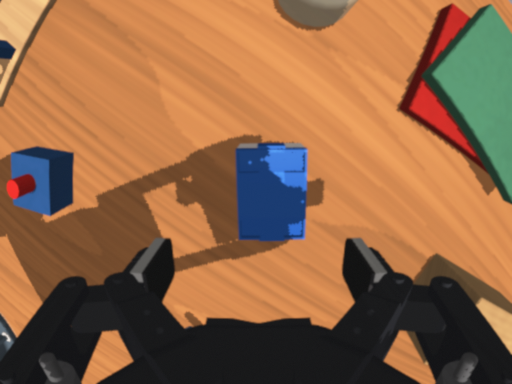

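The blue lid is at columns 237–307, rows 145–240. I'll grasp with a small sideways correction.

>>> step_arm:
  targets: "-1 7.4 40 -1;-1 7.4 80 -1;-1 7.4 110 -1;-1 7.4 125 -1;-1 7.4 132 -1;-1 7.4 132 -1;-1 7.4 132 -1"

```text
t: 22.85
tcp_pos: [0.5863, -0.2828, 0.0195]
tool_rot: [0.947, 0.322, 0.001, 0.002]
force: [0.7, -0.2, -0.7]
finger_gap: 1.0
gripper_force: 0.0
```

>>> step_arm:
  targets: "0 0 0 0;0 0 0 0;0 0 0 0;0 0 0 0;0 0 0 0;0 0 0 0;0 0 0 0"
  gripper: 1
  squeeze: 30

```text
t: 23.55
tcp_pos: [0.5851, -0.2821, 0.0187]
tool_rot: [0.947, 0.322, 0.0, 0.0]
force: [-1.7, 2.0, 5.4]
finger_gap: 0.653
gripper_force: 32.3
```

>>> step_arm:
  targets: "0 0 -50 0;0 0 -100 0;0 0 -150 0;0 0 -190 0;0 0 -190 0"

```text
t: 24.05
tcp_pos: [0.5885, -0.2845, 0.2149]
tool_rot: [0.947, 0.322, 0.004, 0.006]
force: [0.9, -0.6, -1.2]
finger_gap: 0.647
gripper_force: 33.2
```

```bash
python3 - <<'E'
from h import *
plan(508,165,200,-2.4)
E
```

```text
at [ 588.5 -284.5  214.9] yaw 37.6 -> row [ 210.6 -405.4   10. ] 40.0 F [ 0.9 -0.6 -1.2] gap 0.647 t 24.1 q6 0.29
```

>>> step_arm:
  targets: "210 -405 0 40;210 -405 0 40;210 -405 0 40;210 -405 0 40;210 -405 0 40;210 -405 0 40;210 -405 0 40;210 -405 0 40;210 -405 0 40;210 -405 0 40;210 -405 0 40;210 -405 0 40"

```text
t: 25.25
tcp_pos: [0.504, 0.1662, 0.2069]
tool_rot: [1.0, -0.021, -0.0, 0.0]
force: [-0.0, 0.3, -1.1]
finger_gap: 0.652
gripper_force: 33.2
```

```bash
python3 - <<'E'
from h import *
st,im=snap("wrist")
st=manip.sense()
plan(608,162.8,130,-2.4)
c=im[40:364,130:386]; cv2.imwrite("pics/w13.png",cv2.resize(c[...,::-1],None,fx=1.8,fy=1.8,interpolation=cv2.INTER_CUBIC))
E
```

```text
at [504.3 165.7 207. ] yaw -2.5 -> row [103.8  -1.6  76.9] -0.1 F [ 0.8  0.2 -1.4] gap 0.649 t 25.3 q6 1.72
```

View pics/w13.png

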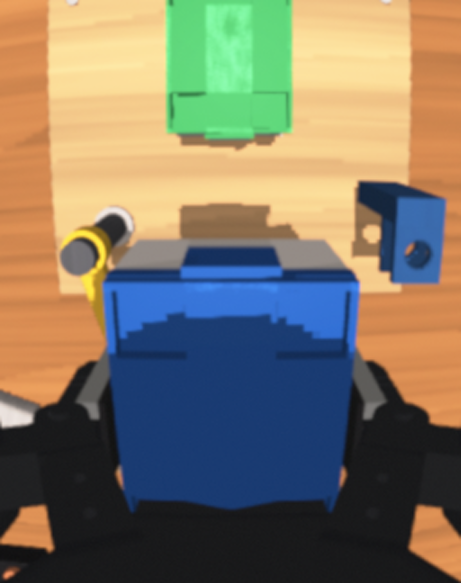

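The green lid's near edge is at crop y 131, x 168–292. The blue lid's far edge is at crop y 281, x 105–358.

```bash
python3 - <<'E'
from h import *
st=manip.sense(); t=st["tcp_pos"]
F=lambda c,z:np.round(tool(st,at("wrist",(c[0]/1.8+130,c[1]/1.8+40),z,st)),1)
zl=t[2]+.052-.0187
for n,c in dict(fl=(105,281),fr=(358,281),inL=(112,355),inR=(349,355)).items(): print(n,F(c,zl))
for n,c in dict(nearL=(168,131),nearR=(292,131),reL=(171,94),reR=(290,94),topL=(168,10),topR=(292,10)).items(): print("green",n,F(c,.111))
E
```

```text
fl [ 37.3 -26.  -33.3]
fr [ 37.4  28.2 -33.3]
inL [ 20.  -25.7 -33.3]
inR [ 20.1  27.5 -33.3]
green nearL [ 68.5 -26.8  95.9]
green nearR [68.6 27.8 96. ]
green reL [ 85.  -25.3  95.9]
green reR [85.1 26.7 96. ]
green topL [123.3 -26.8  95.9]
green topR [123.4  27.6  96. ]
```

>>> step_arm:
  targets: "40 0 0 0;80 -1 0 0;107 -1 0 0;107 -1 30 0;107 -1 55 0;107 -1 68 0;107 -1 74 0;107 -1 74 0;107 -1 74 0"

```text
t: 26.2
tcp_pos: [0.6118, 0.1632, 0.1345]
tool_rot: [1.0, -0.021, 0.001, -0.0]
force: [-0.0, -0.2, -1.5]
finger_gap: 0.65
gripper_force: 33.2
```

>>> step_arm:
  targets: "0 0 2 0;0 0 4 0;0 0 6 0;0 0 6 0;0 0 6 0"

```text
t: 26.7
tcp_pos: [0.6109, 0.1636, 0.1275]
tool_rot: [1.0, -0.021, 0.0, 0.0]
force: [0.2, -0.4, -1.1]
finger_gap: 0.653
gripper_force: 33.2
```

```bash
python3 - <<'E'
from h import *
plan(611.5,162.8,124.7,-2.4)
E
```

```text
at [610.9 163.6 127.5] yaw -2.4 -> row [0.6 0.8 2.8] 0.0 F [ 0.2 -0.4 -1.1] gap 0.653 t 26.7 q6 1.7
```

There is no contact with the feet 2 mm below the rim, so it is aligned. I'll lower, release and rise.

>>> step_arm:
  targets: "0 0 1 0;0 0 2 0;0 0 3 0;0 0 3 0;0 0 3 0"

```text
t: 27.2
tcp_pos: [0.611, 0.1636, 0.1247]
tool_rot: [1.0, -0.021, 0.0, 0.0]
force: [-1.4, -0.2, 1.3]
finger_gap: 0.649
gripper_force: 33.5
```

>>> step_arm:
  targets: "0 0 0 0;0 0 0 0;0 0 0 0;0 0 0 0;0 0 0 0;0 0 0 0"
  gripper: 0

```text
t: 27.8
tcp_pos: [0.611, 0.1635, 0.1244]
tool_rot: [1.0, -0.021, 0.0, 0.0]
force: [-1.0, 0.4, 0.5]
finger_gap: 1.004
gripper_force: 0.0
```

>>> step_arm:
  targets: "0 0 -40 0;0 0 -90 0;0 0 -130 0;0 0 -130 0"

```text
t: 28.2
tcp_pos: [0.6151, 0.164, 0.2618]
tool_rot: [1.0, -0.021, 0.007, -0.001]
force: [1.1, 0.9, 0.1]
finger_gap: 0.999
gripper_force: 0.0
```

```bash
python3 - <<'E'
from h import *
st,im=snap("wrist"); plan(404,207,250,90)
mark("wrist","tub_blue",.106,st);tub("tub_blue",.158,st,im)
snap("scene");mark("scene","tub_blue",.106);mark("scene","tub_green",.059);mark("scene","bar_knob",.11)
s=np.asarray(manip.snapshot("scene"))[110:270,200:400]
cv2.imwrite("pics/s14.png",cv2.resize(s[...,::-1],(750,600),interpolation=cv2.INTER_CUBIC))
E
```

```text
at [613.1 163.8 258.4] yaw -2.4 -> row [-210.8  -34.4    6.7] -92.4 F [-0.1  0.  -0.5] gap 1.004 t 28.2 q6 1.7
wrist tub_blue 0.75 [261.6 182.4] [614.4 159.9 106. ]
tub_blue whole 0.93 5740 ((612.142333984375, 162.7321014404297), (55.26444625854492, 81.9942398071289), 87.65093994140625)
  lid 5407 ((613.0667724609375, 162.63768005371094), (54.5998420715332, 79.90492248535156), 87.7566146850586) centroid px 259.0 196.0
scene tub_blue 0.66 [213.7 188.6] [ 528.2 -100.6  106. ]
scene tub_green 0.8 [316.8 196.7] [608.6 161.1  59. ]
scene bar_knob 0.55 [296.3 139.7] [390.7 215.6 110. ]
```

View pics/s14.png

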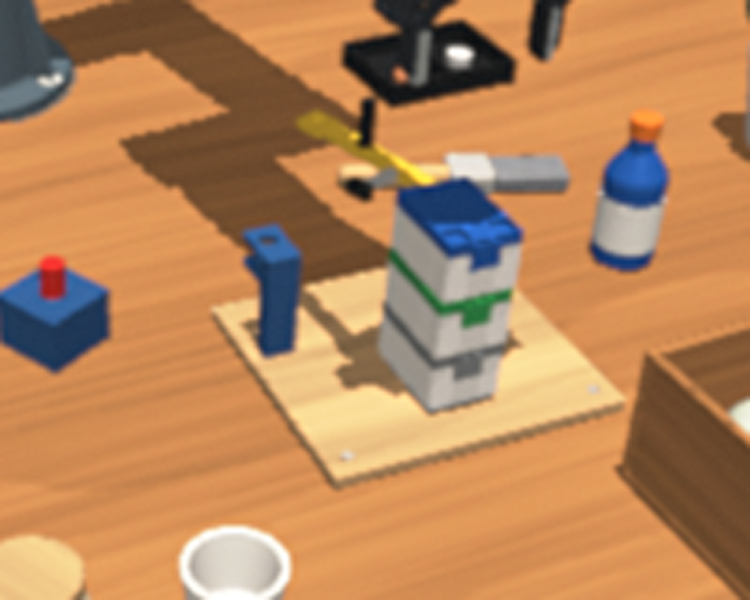

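The tubs are stacked squarely and the pin is still in the holder. Back to the knob, with a yaw that ends with the fingers closing along the bar when it is shut.

>>> step_arm:
  targets: "-211 -34 0 -110;-211 -34 0 -110;-211 -34 0 -110;-211 -34 0 -110;-211 -34 0 -110;-211 -34 0 -110;-211 -34 0 -110;-211 -34 0 -110;-211 -34 0 -110;-211 -34 0 -110;-211 -34 0 -110;-211 -34 0 -110"

```text
t: 29.8
tcp_pos: [0.4013, 0.2062, 0.2538]
tool_rot: [0.635, 0.772, -0.001, -0.0]
force: [1.0, -0.6, 0.4]
finger_gap: 1.005
gripper_force: 0.0
```

>>> step_arm:
  targets: "0 0 30 -7;0 0 30 -7;0 0 30 -7"

```text
t: 30.1
tcp_pos: [0.401, 0.2062, 0.2239]
tool_rot: [0.591, 0.807, -0.001, -0.001]
force: [-0.6, -0.7, 0.4]
finger_gap: 0.998
gripper_force: 0.0
```

```bash
python3 - <<'E'
from h import *
st,im=snap("wrist")
plan(405,208,99,108)
mark("wrist","bar_knob",.11,st,2); mark("wrist","bar_hinge",.084,st)
for m in manip.masks_of("wrist","bar_knob")[:1]:
    k=m["pixels"]&(im.max(2)<60); ys,xs=np.where(k); print(len(xs),xs.mean(),ys.mean())
hsv=cv2.cvtColor(im,cv2.COLOR_RGB2HSV)
n,l,s,c=cv2.connectedComponentsWithStats(((im.max(2)<60)).astype(np.uint8))
for i in range(1,n):
    if 80<s[i,4]<3000: print(s[i],c[i].round(1),np.round(at("wrist",c[i],.12,st)*1000,1))
E
```

```text
at [401.7 206.4 224.6] yaw 107.6 -> row [  0.6   3.7 125.6] -0.4 F [-0.6  0.8  0.4] gap 1.0 t 30.1 q6 -0.08
wrist bar_knob 0.81 [261.1 186.2] [403.2 209.2 110. ]
wrist bar_hinge 0.96 [374.8 183.1] [515.6 242.   84. ]
472 277.57838983050846 199.8093220338983
[  88    0   76   21 1144] [128.5   7.6] [241.5 331.9 120. ]
[503  32   9  19 109] [508.1  39.4] [605.5 449.9 120. ]
[  0 158  48  98 298] [ 31.9 198. ] [170.9 125.5 120. ]
[349 165  18  10 133] [356.4 170.3] [477.1 250.7 120. ]
[256 173  15  24 288] [263.2 185.3] [403.9 212.9 120. ]
[  0 179  16  27 259] [  5.2 192.7] [124.7 116.9 120. ]
[   0  199   28   76 1692] [ 12.4 237.9] [136.4  61.2 120. ]
[290 217  20  12 181] [299.2 223.4] [445.2 189.5 120. ]
[311 280  13  21 161] [316.2 291.9] [488.2 125.1 120. ]
```

>>> step_arm:
  targets: "3 3 45 0;3 3 85 0;3 3 110 0;3 3 122 0;3 3 125 0;3 3 125 0;3 3 125 0"

```text
t: 31.0
tcp_pos: [0.4044, 0.2103, 0.1004]
tool_rot: [0.59, 0.808, 0.001, 0.001]
force: [-0.3, 0.5, -0.3]
finger_gap: 1.001
gripper_force: 0.0
```

>>> step_arm:
  targets: "0 0 0 0;0 0 0 0;0 0 0 0;0 0 0 0;0 0 0 0;0 0 0 0;0 0 0 0;0 0 0 0;0 0 0 0;0 0 0 0"
  gripper: 1
  squeeze: 25

```text
t: 32.0
tcp_pos: [0.4042, 0.2103, 0.0997]
tool_rot: [0.59, 0.808, 0.001, 0.001]
force: [1.6, 1.4, 3.7]
finger_gap: 0.158
gripper_force: 26.2
```

```bash
python3 - <<'E'
from h import *
plan(405,210,100,108)
st=manip.sense(); t=st["tcp_pos"]*1000
H=np.array([517.2,240.5]); v=t[:2]-H; r=np.hypot(*v); a=np.arctan2(v[1],v[0]); 
end=np.arctan2(70.7-240.5,510.6-517.2)
print(r,np.degrees((end-a)%(2*np.pi)))
tot=(end-a)%(2*np.pi)
for f in np.linspace(0,1,12):
    g=a+f*tot; p=np.r_[H+115*np.array([np.cos(g),np.sin(g)]),t[2]]
    print(np.round(tool(st,p/1000),1),round(-np.degrees(f*tot),1))
E
```

```text
at [404.2 210.3  99.7] yaw 107.7 -> row [-0.5  0.7 -0.3] -0.3 F [1.6 1.4 3.7] gap 0.158 t 32.0 q6 -0.08
116.94818219276799 72.81223463772344
[-0.1  1.9  0. ] -0.0
[-13.4   2.1   0. ] -6.6
[-26.5   3.7   0. ] -13.2
[-39.4   6.9   0. ] -19.9
[-51.9  11.5   0. ] -26.5
[-63.7  17.5   0. ] -33.1
[-74.8  24.9   0. ] -39.7
[-84.9  33.5   0.1] -46.3
[-94.   43.2   0.1] -53.0
[-1.019e+02  5.380e+01  1.000e-01] -59.6
[-1.085e+02  6.540e+01  1.000e-01] -66.2
[-1.138e+02  7.760e+01  1.000e-01] -72.8
```

>>> step_arm:
  targets: "-13.4 1.5 -1 -6.6;-26.5 3 -1 -13.2;-39.4 6.5 -1 -19.9;-52 11 -1 -26.5;-64 17 -1 -33;-75 24.5 -1 -39.7;-85 33 -1 -46.3;-94 43 -1 -53;-102 53.5 -1 -59.6;-108.5 65 -1 -66;-113.8 77.5 -1 -72.5;-113.8 77.5 -1 -72.5"

```text
t: 33.2
tcp_pos: [0.5122, 0.1265, 0.0997]
tool_rot: [-0.002, 1.0, 0.001, -0.001]
force: [1.3, 5.7, -0.4]
finger_gap: 0.148
gripper_force: 26.1
```

```bash
python3 - <<'E'
from h import *
plan(512.7,125.5,99.7,180)
E
```

```text
at [512.2 126.5  99.7] yaw -179.8 -> row [-0.5 -1.   0. ] 0.2 F [ 1.3  5.7 -0.4] gap 0.148 t 33.2 q6 -1.55
```

>>> step_arm:
  targets: "-2 1 0 0;-4 2 0 0;-5 2 0 0;-5 2 0 0;-5 2 0 0"

```text
t: 33.7
tcp_pos: [0.5123, 0.1265, 0.0997]
tool_rot: [-0.002, 1.0, -0.001, -0.005]
force: [-4.9, -2.9, 3.3]
finger_gap: 0.153
gripper_force: 26.4
```

The bar is at its stop (reaction −5 N). I'll release with the push held, then rise.

>>> step_arm:
  targets: "1 0 0 0;1 0 0 0;1 0 0 0;1 0 0 0;1 0 0 0;1 0 0 0"
  gripper: 0.4

```text
t: 34.3
tcp_pos: [0.5161, 0.1274, 0.1004]
tool_rot: [-0.002, 1.0, 0.0, 0.0]
force: [-1.0, 0.3, -0.7]
finger_gap: 0.599
gripper_force: 0.0
```

>>> step_arm:
  targets: "0 0 -40 0;0 0 -80 0;0 0 -125 0;40 -40 -140 0;60 -80 -140 0;60 -80 -140 0"

```text
t: 34.9
tcp_pos: [0.4533, 0.0443, 0.2411]
tool_rot: [-0.0, 1.0, -0.001, -0.001]
force: [-0.3, 0.2, 0.2]
finger_gap: 0.603
gripper_force: 0.0
```

```bash
python3 - <<'E'
from h import *
st,im=snap("wrist","w15")
plan(440,-71,200,90)
mark("wrist","bar_knob",.11,st);mark("wrist","fork_hole",.098,st)
snap("scene");mark("scene","holder_hole",.045);mark("scene","pin",.007);mark("scene","bar_knob",.11)
E
```

```text
at [454.8  45.3 241. ] yaw -180.0 -> row [  14.9 -116.3   41. ] 90.0 F [ 0.3 -0.9 -0.7] gap 0.601 t 35.0 q6 -1.72
wrist bar_knob 0.82 [337.3 239. ] [510.8 125.2 110. ]
wrist fork_hole 0.73 [285.7 235.5] [511.3  72.6  98. ]
scene holder_hole 0.7 [213.3 187. ] [438.2 -70.3  45. ]
scene pin 0.41 [215.5 199. ] [444.7 -67.5   7. ]
scene bar_knob 0.49 [286.2 162. ] [492.1 127.  110. ]
```

View pics/w15.png

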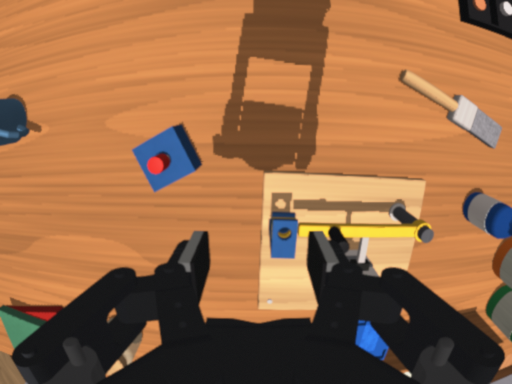

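The bar is shut and the yellow lug sits under the fork hole at (285,234). The pin head is at (157,162). I have now viewed 17 pictures, which is over the limit of 14, so I'll go on with numbers only.

>>> step_arm:
  targets: "15 -116 0 90;15 -116 0 90;15 -116 0 90;15 -116 0 90;15 -116 0 90;15 -116 0 90;15 -116 0 90;15 -116 0 90;15 -116 0 90;15 -116 0 90;15 -116 40 90;15 -116 40 90"
  gripper: 0

```text
t: 36.45
tcp_pos: [0.4394, -0.0672, 0.1972]
tool_rot: [0.705, 0.709, -0.002, -0.004]
force: [-1.9, 1.1, -1.0]
finger_gap: 1.0
gripper_force: 0.0
```

```bash
python3 - <<'E'
from h import *
st,im=snap("wrist")
plan(440,-71.5,51,90)
mark("wrist","holder_hole",.045,st); mark("wrist","pin",.007,st)
hsv=cv2.cvtColor(im,cv2.COLOR_RGB2HSV)
k=((hsv[...,1]>150)&((hsv[...,0]<6)|(hsv[...,0]>174))&(hsv[...,2]>90)).astype(np.uint8)
n,l,s,c=cv2.connectedComponentsWithStats(k)
for i in range(1,n):
    if s[i,4]>80: print(s[i],c[i].round(1),np.round(at("wrist",c[i],.068,st)*1000,1))
E
```

```text
at [440.4 -67.7 198.8] yaw 90.4 -> row [ -4.2   0.4 147.8] 0.4 F [0.9 0.6 0.1] gap 0.999 t 36.5 q6 -0.41
wrist holder_hole 0.68 [258.9 185.7] [439.9 -73.5  45. ]
wrist pin 0.92 [262.3 174.4] [443.6 -69.6   7. ]
[250 175  20  25 387] [259.6 187.2] [440.7 -69.1  68. ]
[420 357   8  20  89] [423.5 365.9] [ 693.7 -345.9   68. ]
```

>>> step_arm:
  targets: "-3.5 0 45 0;-3.5 0 90 0;-3.5 0 120 0;-3.5 0 140 0;-3.5 0 146 0;-3.5 0 146 0;-3.5 0 146 0"

```text
t: 37.3
tcp_pos: [0.443, -0.0729, 0.0556]
tool_rot: [0.705, 0.709, 0.001, 0.001]
force: [0.7, -0.5, -0.1]
finger_gap: 0.999
gripper_force: 0.0
```

>>> step_arm:
  targets: "0 0 0 0;0 0 0 0;0 0 0 0;0 0 0 0;0 0 0 0;0 0 0 0;0 0 0 0;0 0 0 0;0 0 0 0;0 0 0 0"
  gripper: 1
  squeeze: 40

```text
t: 38.3
tcp_pos: [0.4419, -0.0725, 0.0548]
tool_rot: [0.706, 0.709, 0.0, 0.0]
force: [-0.4, 0.4, 5.6]
finger_gap: 0.213
gripper_force: 38.9
```

```bash
python3 - <<'E'
from h import *
plan(440,-71,51,90)
E
```

```text
at [441.9 -72.5  54.8] yaw 90.2 -> row [ 1.5 -1.9  3.8] 0.2 F [-0.4  0.4  5.6] gap 0.213 t 38.3 q6 -0.42
```

>>> step_arm:
  targets: "0 0 -45 0;0 0 -90 0;30 15 -125 0;70 34 -125 0;110 53 -120 0;142 69 -112 0;142 69 -112 0;142 69 -112 0;142 69 -112 0"

```text
t: 39.2
tcp_pos: [0.5094, 0.0692, 0.1661]
tool_rot: [0.706, 0.708, -0.001, -0.0]
force: [-0.4, -0.0, -0.5]
finger_gap: 0.216
gripper_force: 39.3
```

```bash
python3 - <<'E'
from h import *
st,im=snap("wrist","w16")
plan(510.6,70.7,166,90)
mark("wrist","fork_hole",.098,st);mark("wrist","pin",st["tcp_pos"][2]-.0478,st)
def red(im):
    hsv=cv2.cvtColor(im,cv2.COLOR_RGB2HSV)
    k=((hsv[...,1]>150)&((hsv[...,0]<6)|(hsv[...,0]>174))&(hsv[...,2]>60)).astype(np.uint8)
    n,l,s,c=cv2.connectedComponentsWithStats(k); i=min((i for i in range(1,n) if s[i,4]>300),key=lambda i:np.hypot(*(c[i]-[258,250])))
    return s[i],c[i]
for n,a,h in (("w3",cv2.imread("pics/w3.png")[:,:,::-1].copy(),.0228),("now",im,.0182)):
    s,c=red(a); z=st["tcp_pos"][2]+h
    print(n,s,c.round(1),"bottom of top face (tool)",np.round(tool(st,at("wrist",(c[0],s[1]+s[3]),z,st)),1),"centroid",np.round(tool(st,at("wrist",c,z-.01,st)),1))
# fork hole: bright inside/dark patch rows around expected
o=manip.get_calibration("wrist")
c=im[150:250,200:320]
hsv=cv2.cvtColor(im,cv2.COLOR_RGB2HSV)
b=((hsv[...,0]>100)&(hsv[...,0]<130)&(hsv[...,1]>100)).astype(np.uint8)
n,l,s,cc=cv2.connectedComponentsWithStats(b)
for i in range(1,n):
    if s[i,4]>150 and s[i,1]<260: print("blue",s[i],cc[i].round(1))
for r in range(165,250,4):
    print(r,"".join("B" if b[r,x] else ("R" if (hsv[r,x,0]<6 or hsv[r,x,0]>174) and hsv[r,x,1]>150 else ("Y" if 18<hsv[r,x,0]<35 and hsv[r,x,1]>150 else ("g" if hsv[r,x,1]<60 else "."))) for x in range(200,320,2)))
E
```

```text
at [509.5  68.9 166.3] yaw 90.2 -> row [1.8 1.1 0.3] 0.2 F [-0.4  0.5 -0.3] gap 0.214 t 39.2 q6 -0.09
wrist fork_hole 0.79 [256.6 204.4] [509.1  69.3  98. ]
wrist pin 0.83 [259.6 208.8] [511.2  72.7 118.3]
w3 [ 237  224   42   57 1912] [257.9 252.7] bottom of top face (tool) [ -8.4   0.8 -22.8] centroid [  1.5   0.8 -12.8]
now [ 238  219   41   54 1792] [258.  246.4] bottom of top face (tool) [ -6.7   0.8 -18.2] centroid [ 2.7  0.8 -8.2]
blue [  359    18   125   115 11134] [422.4  76.3]
blue [ 238  167   58   52 1779] [271.  195.9]
165 .........................YYYYYYYYY..........................
169 .........................YYYYYYYYY....BBBBBBg...............
173 .........................YYYYYYYYY...BBBBBBBBg..............
177 ....................ggggg.YYYYYYYY..gBBBBBBBBBg.............
181 .....................gYYYYYYYYYYYYYYYgBBBBBBBBBg............
185 ...................gBBBBBBBBBBBBBBBB.BBBBBBBBBBBg...........
189 ...................gBBBBBBBBBBBBBBBBBBBBBBBBBBBBg...........
193 ....................BBBBBB.g..g.BBBBBBBBBBBBBBBBg...........
197 ....................BBBBBg.......BBBB
[... 168 characters left out ...]
.........BBBBBBB.ggggg.BBBBBBBBBBBBBBB............
213 ...................BBBBBBBgggggggBBBBBBBBBBBBBBg............
217 ...................g..BBB.ggggggg.BBBBBBBBBBBBBg............
221 .........................RRRRRRRRR..........................
225 .......................RRRRRRRRRRRRR........................
229 ...............ggg....RRRRRRRRRRRRRRR....ggg................
233 ..............ggggggRRRRRRRRRRRRRRRRRRRgggggg...............
237 .............gggggggRRRRRRRRRRRRRRRRRRRggggggg..............
241 ........ggggggggggggRRRRRRRRRRRRRRRRRRRgggggggggggg.........
245 ......ggggggggggggg.RRRRRRRRRRRRRRRRRRR.gggggggggggg........
249 ......gggggggggggggRRRRRRRRRRRRRRRRRRRRRggggggggggggg.......
```

>>> step_arm:
  targets: "0 0.5 10 0;0 0.5 18 0;0 0.5 23 0;0 0.5 26 0;0 0.5 28 0;0 0.5 28 0"

```text
t: 39.95
tcp_pos: [0.5106, 0.0699, 0.1381]
tool_rot: [0.706, 0.709, -0.0, -0.0]
force: [-0.4, -0.2, -0.5]
finger_gap: 0.218
gripper_force: 39.3
```

```bash
python3 - <<'E'
from h import *
plan(510,69.3,107.8,90)
print(manip.sense()["ft_torque"])
E
```

```text
at [510.6  69.9 138.1] yaw 90.2 -> row [-0.6 -0.6 30.3] 0.2 F [-0.4 -0.2 -0.5] gap 0.218 t 40.0 q6 -0.09
[ 0.00413891 -0.02826395  0.03201436]
```

The tip is 8 mm into the fork with no force. I'll continue through the lug.

>>> step_arm:
  targets: "0 0 5 0;0 0 10 0;0 0 15 0;0 0 20 0;0 0 24 0;0 0 27 0;0 0 29 0;0 0 29 0;0 0 29 0"

```text
t: 40.85
tcp_pos: [0.5107, 0.0698, 0.1095]
tool_rot: [0.706, 0.709, -0.0, 0.0]
force: [0.6, 0.3, -1.1]
finger_gap: 0.215
gripper_force: 39.3
```

```bash
python3 - <<'E'
from h import *
plan(510,69.3,107.8,90)
E
```

```text
at [510.7  69.8 109.5] yaw 90.2 -> row [-0.5 -0.7  1.7] 0.2 F [ 0.6  0.3 -1.1] gap 0.215 t 40.9 q6 -0.09
```

>>> step_arm:
  targets: "0 0 1 0;0 0 2 0;0 0 3 0;0 0 3 0;0 0 3 0"

```text
t: 41.35
tcp_pos: [0.5107, 0.0698, 0.1078]
tool_rot: [0.706, 0.709, 0.0, 0.0]
force: [-1.8, -0.5, 10.3]
finger_gap: 0.214
gripper_force: 40.5
```

>>> step_arm:
  targets: "0 0 0 0;0 0 0 0;0 0 0 0;0 0 0 0;0 0 0 0;0 0 0 0"
  gripper: 0.5

```text
t: 41.95
tcp_pos: [0.5107, 0.0698, 0.1063]
tool_rot: [0.706, 0.709, -0.0, -0.0]
force: [0.8, 0.3, -0.7]
finger_gap: 0.498
gripper_force: 0.0
```

>>> step_arm:
  targets: "0 0 -20 0;0 0 -50 0;0 0 -90 0;0 0 -130 0;-50 -30 -150 0;-90 -50 -150 0;-90 -50 -150 0;-90 -50 -150 0"

```text
t: 42.75
tcp_pos: [0.4606, -0.0213, 0.2566]
tool_rot: [0.707, 0.707, 0.0, 0.0]
force: [0.7, -0.4, -0.0]
finger_gap: 0.499
gripper_force: 0.0
```

```bash
python3 - <<'E'
from h import *
st,im=snap("wrist")
mark("wrist","fork_hole",.098,st);mark("wrist","pin",.06,st);mark("wrist","bar_knob",.11,st);mark("wrist","bar_hinge",.084,st)
hsv=cv2.cvtColor(im,cv2.COLOR_RGB2HSV)
k=((hsv[...,1]>150)&((hsv[...,0]<6)|(hsv[...,0]>174))&(hsv[...,2]>60)).astype(np.uint8)
n,l,s,c=cv2.connectedComponentsWithStats(k)
for i in range(1,n):
    if s[i,4]>80: print(s[i],c[i].round(1),np.round(at("wrist",c[i],.121,st)*1000,1))
snap("scene")
mark("scene","tub_blue",.106,k=2);mark("scene","tub_green",.059);mark("scene","pin",.06);mark("scene","mug",0);mark("scene","peg_jar",0);mark("scene","spot_bottle",0);mark("scene","measure_cup",0)
for q,z in(("tub_blue",.158),):
    tub(q,z,st,im)
E
```

```text
wrist fork_hole 0.91 [307.9  91.4] [511.3  68.1  98. ]
wrist pin 0.56 [302.8  91.9] [511.8  70.1  60. ]
wrist bar_knob 0.76 [308.8  32.6] [510.3 126.7 110. ]
[300  77  23  20 368] [311.   86.7] [510.4  71.  121. ]
scene tub_blue 0.72 [317.1 179.8] [597.4 163.4 106. ]
scene tub_green 0.77 [314.2 194.6] [597.6 159.7  59. ]
scene pin 0.65 [271.5 186.7] [520.   69.7  60. ]
scene mug 0.72 [105.4 208.7] [ 358.5 -357.3    0. ]
scene peg_jar 0.96 [209. 289.] [ 747.5 -197.6    0. ]
scene spot_bottle 0.8 [364.7 177.4] [512.6 400.    0. ]
scene measure_cup 0.67 [265.1 277.3] [766.3 -67.2   0. ]
tub_blue whole 0.77 3133 ((601.1158447265625, 138.3369140625), (101.1985855102539, 42.361141204833984), 12.843923568725586)
  lid 2034 ((600.56982421875, 141.27545166015625), (101.08297729492188, 36.03712844848633), 13.043157577514648) centroid px 420.0 14.0
```

```bash
python3 -c "
from h import *
print(manip.sign_off())"
```

```text
the job is handed in; nothing more can be done
None
```

The job is handed in, with no verdict returned: green and blue tubs are stacked (orange was absent), the bar is at its stop and the pin is seated in the fork, though I viewed 17 pictures against the limit of 14.

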